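Close the tile press over its guide studs

TASK

Close the tile press: pick up the metal cover plate by its wooden grip and fit it over the two guide studs of the green bed so that it lies fully home, flat on the bed, then let go. The studs are clamped somewhere along their slots and the plate hides them, so feel for them by sliding the plate over their tips with light pressure (never more than 40 N between plate and press). Leave the test tiles and tubs around it standing where they are.

Things in the scene. Friction and masses are not known exactly. Their poses are not given: they have to be found in the camera images.
- bed: green bed of a tile press: a fixed plate 170 (x) x 220 (y) mm with a white tile pocket (90 x 90 mm, 6 mm deep) in its flat top, which is 24 mm above the bench. Origin on the bench under its centre, z up. Two slots run along x at y = +70 and -70 mm.
- bed_top (a point): centre of the bed's top. Two steel studs, 11 mm thick, tips bevelled to 7 mm, stand 14 mm above it (38 mm above the bench), one in each slot at y = +70 and -70 mm. Both are clamped firmly at the same x, anywhere from -14 to +14 mm; it differs every time and is not reported.
- cover_grip (a point): centre (half-way up) of the cover's grip, an upright wooden block 18 (x, pinch across this) x 90 (y) x 50 (z) mm in the middle of the plate; this point is 33 mm above the plate's underside, 25 mm above its top. It is 57 mm above the bench when the plate lies flush on the bed, 71 mm when it rests on the stud tips.
- cover: the loose aluminium cover plate, 140 (x) x 190 (y) x 8 mm, about 0.5 kg, flat on the bench; origin at the centre of its underside. Through holes at y = +70 and -70 mm, x = 0, each 14 (x) x 19.5 (y) mm: it drops over the studs only within about 1.5 mm of them in x and 4 mm in y. Either way round fits.
- tile_green: bystander: upright L-shaped green test tile 44 x 46 x 62 mm, origin under its centre
- tile_blue: bystander: upright L-shaped blue test tile 44 x 46 x 62 mm, origin under its centre
- tub: bystander: sky-blue tub with white lid, 67 mm across, 57 mm high, origin under its centre
- cup: bystander: low wide beige tub with white lid, 79 mm across, 46 mm high, origin under its centre

How it is judged:
At the end, for the whole second after the job is handed in: The cover plate lies flat on the bed over both studs (grip centre 57 mm above the bench within 2.5 mm, tilt under 0.02 rad, within 18 mm in x, 7 mm in y and 0.1 rad of the bed), at rest and released; no test tile or tub has moved more than 15 mm (z of cover_grip in the frame of bed between 0.054 and 0.0595 m and x of cover_grip in the frame of bed between -0.018 and 0.018 m and y of cover_grip in the frame of bed between -0.007 and 0.007 m and angle between the y axis of cover_grip and the y axis of bed, either way round below 0.1 rad and angle between cover_grip's own z axis and vertical below 0.02 rad and linear speed of cover below 0.01 m/s and contact force between the fingers and cover below 0.1 N and distance of each of tile_green, tile_blue, tub, cup from where it was at the start of the episode below 0.015 m); the robot touches nothing.
It fails at once if the cover plate is pressed or knocked against the bed or its studs with more than 40 N (contact force between cover and bed above 40 N).
It fails at once if the green test tile is pushed more than 15 mm away or tipped over (distance of tile_green from where it was at the start of the episode above 0.015 m or angle between tile_green's own z axis and vertical above 0.3 rad).
It fails at once if the blue test tile is pushed more than 15 mm away or tipped over (distance of tile_blue from where it was at the start of the episode above 0.015 m or angle between tile_blue's own z axis and vertical above 0.3 rad).
It fails at once if the sky-blue tub is pushed more than 15 mm away or tipped over (distance of tub from where it was at the start of the episode above 0.015 m or angle between tub's own z axis and vertical above 0.3 rad).
It fails at once if the low wide beige tub is pushed more than 15 mm away or tipped over (distance of cup from where it was at the start of the episode above 0.015 m or angle between cup's own z axis and vertical above 0.3 rad).
It also fails if it takes over 69 s, if anything falls off the work surface, if the arm or the gripper's body presses on something with over 40 N, if the wrist force passes 120 N, or if a joint passes its speed limit or range.

ROBOT

A 6-joint arm with a two-finger parallel gripper is mounted at the origin on a cart in front of the work surface, level with it; the furniture and walls round the work are solid. World frame = base frame: x ahead of the robot, y to its left, z up, the work surface at z = 0. Lengths are in m, angles in rad, forces in N, time in s.
With the tool pointing down it reaches from about 0.3 to 0.875 m from the base axis. Payload 6.4 kg.
Tool frame: the origin (TCP) lies at the very end of the fingers, on their centre line; the grasp point (between the pads) lies 19 mm behind it; z points along the fingers, y is the line along which they close (so a half turn about z gives the same grasp; the last joint's range is limited). The gripper opens to 85 mm and grips with 20 to 120 N. Pads are 22 mm wide; open, the fingers measure 114 mm over their backs; the gripper's body (76 mm by 85 mm) begins 54 mm behind the grasp point. The pads swing forward as they close: fully open they stand 13 mm farther back than shut.
Start: joints at [-1.364, 0.181, 1.607, -0, 1.354, -0.206], TCP at [0.231, -0.527, 0.231] pointing down, gripper open.
Joint ranges: [-2.99, 2.99], [-0.89, 2.07], [0.3, 2.58], [-1.14, 4.28], [0, 2.63], [-3.12, 3.12]. Speed limits (rad/s): [2.57, 2.57, 3.01, 3.14, 3.14, 3.14].

INTERFACE

Orientations are given as a unit quaternion [w, x, y, z].
In Python, from bench import ctrl, camera, calibration, order, outline_of gives the robot as it stands.
- The arm moves only by the tool move_arm, never from a script. Its argument "series" is a list that holds one entry, the list of rows, each a list of 5 numbers: the opening, from 0 (shut) to 1 (fully open), then the shift along the tool's x, y, z in mm, then the turn about the tool's z in rad. A call has exactly 10 rows; each row is the pose to reach, as a shift and turn from the pose commanded when the call began, along the tool's axes at that moment; what a row does not reach only later rows make up. A row lasts 1/12 s, in which the tool goes at most 41.7 mm and 7.16 degrees, less where a joint would pass 70% of its speed; a pose out of reach is approached as far as the arm can. A call with a gripper value outside its range is refused whole. The fingers move at their own pace and stop on an object; the grip force is fixed at half the most. Time passes only in rows, so rows that repeat a pose let the fingers close, or fill a call up. It gives the time, the measured TCP pose, the force, the opening and the grip force at its end, in the units of the state.
- ctrl.get_obs(): the state, without advancing time (a new reading comes with each control period).
- camera(name): name is "scene" or "top"; returns (picture, depth): 420x560x3 uint8, blue, green, red; 420x560 float32, m along the optical axis (not along the pixel's ray), 0 where there is no reading.
- calibration(name): a dict with "intrinsics" (3x3 intrinsics, pixels), "rvec" (rotation vector, rad) and "tvec" (3), from world to camera coordinates, as OpenCV has them. Camera axes: x right, y down, z forward; pixel columns grow to the right and rows downward; lengths in m; the calibration is good to about 2 mm. A picture is of the moment at which its call begins. calibration takes no time and is no camera call.
- order.hand_in(): hands the job in; it is judged then, once.
Trained networks look in the newest picture that a camera, given by its name, has taken for a name from the list of things; names that differ only in an ending like _2 or _b are one class to them, and where a whole thing is asked for, a point or a joint stands for the part that bears it (a point fixed in the world has none). Each returns a list of dicts, best first, with "conf" (0 to 1); they miss things now and then, are a little off and sometimes report something else, mostly with a low value. They report only what shows in the picture. A call takes as long as a camera call.
- outline_of(target, camera): "region" (420x560 bool, what is visible of it) and "bbox" ([centre column, centre row, width, height] in pixels, round what is visible of it).
The state is a dict: "time_s": time; "q": joint angles; "dq": joint speeds; "joint_efforts": joint torques, N m; "eef_pos": TCP position; "eef_rot": TCP orientation; "wrist_force": force on the tool from outside, world axes, zero at the start; "torque": the same for the moment, N m; "opening": opening from 0.0 (shut) to 1.0 (fully open); "grasp_force": force on a finger pad.
Only numpy, scipy, OpenCV 4.12 (cv2) and the standard library are available. Lean on these libraries where they do the work, as an engineer would, in place of code of your own. Each camera call takes 0.05 s, during which the arm holds its last target. There are 200 camera calls.

## Working session

There is one attempt and no reset: what is moved stays moved. The work goes in short steps, Python scripts to look and compute and a tool call to move; the robot and the scene stay as the last step left them, time stands still between calls to the robot, and variables do not carry over. Pictures are saved under pics/ and viewed, at most 10 in all, crops included, and the job is handed in when it is done.

Besides the shell and the picture viewer there is one more tool, called after ">>>" in YAML: its name, and indented under it one key for each argument. move_arm: Moves the arm, as the interface text tells. Its arguments: {"type":"object","properties":{"series":{"type":"array","items":{"type":"array","items":{"type":"array","items":{"type":"number"}}}}},"required":["series"]}

```bash
mkdir -p pics
cat > h.py <<'E'
import numpy as np, cv2
from bench import ctrl, camera, calibration, order, outline_of
def cloud(name, depth):
    c=calibration(name); K=np.array(c["intrinsics"]); R=cv2.Rodrigues(np.array(c["rvec"],float))[0]; t=np.array(c["tvec"],float).ravel()
    v,u=np.mgrid[0:depth.shape[0],0:depth.shape[1]]
    P=np.stack([(u-K[0,2])/K[0,0]*depth,(v-K[1,2])/K[1,1]*depth,depth],-1)
    return (P-t)@R
E
python3 - <<'E'
from h import *
for n in ["scene","top"]:
    im,d=camera(n); cv2.imwrite(f"pics/{n}0.png",im); W=cloud(n,d); np.savez(f"{n}0.npz",im=im,d=d,W=W)
    for t in ["bed","cover","tile_green","tile_blue","tub","cup"]:
        r=outline_of(t,n)
        if not r: print(n,t,None);continue
        r=r[0]; m=r["region"]&(d>0); p=W[m]
        print(n,t,round(r["conf"],2),np.round(r["bbox"]),np.round(np.median(p,0),3),"lo",np.round(np.percentile(p,2,axis=0),3),"hi",np.round(np.percentile(p,98,axis=0),3))
        np.save(f"{n}_{t}.npy",r["region"])
o=ctrl.get_obs(); print({k:np.round(v,3) for k,v in o.items()})
E
```

```text
scene bed None
scene cover 0.79 [228. 247.  68.  50.] [0.488 0.193 0.01 ] lo [0.428 0.094 0.003] hi [0.565 0.277 0.06 ]
scene tile_green 0.65 [262. 198.  19.  16.] [0.622 0.006 0.03 ] lo [ 0.617 -0.028  0.001] hi [0.659 0.027 0.065]
scene tile_blue 0.63 [300. 245.  20.  18.] [0.362 0.01  0.029] lo [ 0.359 -0.027  0.   ] hi [0.4   0.031 0.064]
scene tub 0.7 [121. 248.  27.  28.] [0.589 0.466 0.054] lo [0.572 0.436 0.006] hi [0.635 0.495 0.06 ]
scene cup 0.97 [388. 172.  23.  26.] [ 0.542 -0.444  0.043] lo [ 0.513 -0.513 -0.   ] hi [ 0.63  -0.416  0.05 ]
top bed 0.9 [331. 212.  72.  59.] [ 0.486 -0.18   0.023] lo [ 0.406 -0.282  0.013] hi [ 0.567 -0.074  0.029]
top cover 0.94 [215. 205.  65.  49.] [0.489 0.179 0.008] lo [0.428 0.089 0.001] hi [0.563 0.271 0.058]
top tile_green 0.46 [277. 164.  11.  11.] [0.62  0.    0.011] lo [ 0.616 -0.022  0.001] hi [0.659 0.022 0.064]
top tile_blue 0.65 [271. 242.  17.   8.] [0.391 0.01  0.005] lo [ 0.38  -0.016 -0.   ] hi [0.399 0.025 0.011]
top tub 0.78 [125. 165.  20.  20.] [0.598 0.459 0.054] lo [0.57  0.431 0.004] hi [0.631 0.493 0.06 ]
top cup 0.87 [422. 193.  26.  25.] [ 0.545 -0.456  0.044] lo [ 0.512 -0.492  0.015] hi [ 0.582 -0.421  0.05 ]
{'time_s': np.float64(0.7), 'q': array([-1.364,  0.181,  1.607,  0.   ,  1.354, -0.206]), 'dq': array([ 0.001, -0.001,  0.   ,  0.001,  0.002,  0.   ]), 'joint_efforts': array([-0.0000e+00, -4.4471e+01, -3.5162e+01, -0.0000e+00,  1.0000e-03,
       -0.0000e+00]), 'eef_pos': array([ 0.231, -0.527,  0.231]), 'eef_rot': array([-0.   ,  0.979,  0.205,  0.   ]), 'wrist_force': array([-0.02 ,  0.141,  0.379]), 'torque': array([-0.022, -0.003,  0.031]), 'grasp_force': np.float64(0.0), 'opening': np.float64(0.999)}
```

Run:
```python
from h import *
Z={n:np.load(f"{n}0.npz") for n in ["scene","top"]}
cv2.imwrite("pics/a.png",cv2.resize(Z["top"]["im"][130:290,90:450],None,fx=2.2,fy=2.2,interpolation=cv2.INTER_CUBIC))
def fit(p,s): # s: (min,max) side
    r=cv2.minAreaRect((p[:,:2]*1000).astype(np.float32)); return np.round(r[0],1),np.round(r[1],1),round(r[2],2)
from scipy.optimize import minimize
def region_pose(c0,m,W,z,hx,hy,n,yaw0=0):
    # project rect of known size at height z into image; maximise IoU with mask
    c=calibration(n)
    def poly(q):
        R=np.array([[np.cos(q[2]),-np.sin(q[2])],[np.sin(q[2]),np.cos(q[2])]])
        a=np.array([[-hx,-hy],[hx,-hy],[hx,hy],[-hx,hy]])@R.T+q[:2]
        return cv2.projectPoints(np.c_[a,np.full(4,z)],np.array(c["rvec"],float),np.array(c["tvec"],float),np.array(c["intrinsics"],float),None)[0].reshape(-1,2)
    S=8; M=cv2.resize(m.astype(np.uint8),None,fx=S,fy=S,interpolation=cv2.INTER_NEAREST)
    def f(q):
        I=np.zeros_like(M); cv2.fillPoly(I,[np.int32((poly(q)+.5)*S)],1)
        return -(I&M).sum()/(I|M).sum()
    best=None
    for y in np.array([-.15,0,.15])+yaw0:
        r=minimize(f,[*c0,y],method="Nelder-Mead",options=dict(initial_simplex=np.array([[*c0,y],[c0[0]+.01,c0[1],y],[c0[0],c0[1]+.01,y],[*c0,y+.1]])))
        if best is None or r.fun<best.fun: best=r
    return np.round(best.x,4),round(best.fun,3)
W=Z["top"]["W"]
mb=np.load("top_bed.npy"); mc=np.load("top_cover.npy")
print("bed",fit(W[mb&(W[...,2]>.019)&(W[...,2]<.04)],0),region_pose((.486,-.18),mb,W,.024,.085,.11,"top"))
print("cover",region_pose((.49,.18),mc,W,.008,.07,.095,"top"))
for n in ["top","scene"]:
    m=np.load(f"{n}_cover.npy"); W=Z[n]["W"]
    z=W[...,2]
    print(n,"cov",fit(W[m&(z>.004)&(z<.014)],0))
    g=W[m&(z>.045)]; print(n,"grip",len(g),g.mean(0).round(4),fit(g,0))
    for t in ["tile_green","tile_blue","tub","cup"]: pass
b=Z["top"]["W"]; q=(b[...,2]>.03)&mb; print("studs",b[q].round(3).tolist()[:30])
```

```text
bed (array([ 485.5, -179.3]), array([169.6, 219.7]), 5.76) (array([ 0.7049, -0.1089, -3.4833]), np.float64(0.0))
cover (array([ 0.41  ,  0.3844, -1.9722]), np.float64(0.0))
top cov (array([495.9, 180.2]), array([191. , 141.2]), 89.76)
top grip 198 [0.4831 0.1712 0.1136] (array([391.8,  85.7]), array([347.3,  75. ]), 42.41)
scene cov (array([498.9, 184.2]), array([190.9, 148.6]), 89.51)
scene grip 234 [0.4497 0.2016 0.0991] (array([ 40.3, 363. ]), array([  86. , 1029.1]), 68.74)
studs [[0.238, -0.004, 1.319], [0.567, -0.243, 0.031], [0.545, -0.249, 0.03], [0.546, -0.277, 0.031], [0.534, -0.088, 0.03], [0.238, -0.004, 1.319], [0.53, -0.135, 0.031], [0.531, -0.156, 0.031], [0.513, -0.101, 0.03], [0.238, -0.004, 1.319], [0.238, -0.004, 1.319], [0.238, -0.004, 1.319], [0.496, -0.089, 0.032], [0.502, -0.245, 0.036], [0.502, -0.248, 0.038], [0.502, -0.251, 0.039], [0.493, -0.086, 0.031], [0.238, -0.004, 1.319], [0.5, -0.243, 0.032], [0.498, -0.244, 0.04], [0.5, -0.249, 0.033], [0.5, -0.251, 0.036], [0.49, -0.11, 0.036], [0.238, -0.004, 1.319], [0.496, -0.245, 0.036], [0.496, -0.248, 0.037], [0.497, -0.252, 0.034], [0.238, -0.004, 1.319], [0.487, -0.105, 0.032], [0.487, -0.107, 0.037]]<stdin>:17: RuntimeWarning: overflow encountered in scalar negative
```

View pics/a.png

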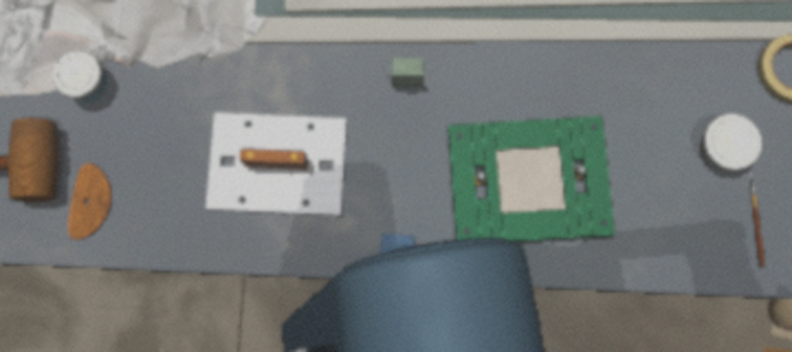

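Top view: white cover plate with grip left (crop ≈275,160), green bed right (≈530,178) with both studs visible in slots (≈481,180 and 580,175); green tile at (407,70), blue tile half hidden (397,243), cup (732,142), tub (78,75). Fix the pose fit.

Run:
```python
from h import *
from scipy.optimize import minimize
Z={n:np.load(f"{n}0.npz") for n in ["scene","top"]}
def pose(c0,m,z,hx,hy,n):
    c=calibration(n)
    S=8; M=cv2.resize(m.astype(np.uint8),None,fx=S,fy=S,interpolation=cv2.INTER_NEAREST)
    def f(q):
        R=np.array([[np.cos(q[2]),-np.sin(q[2])],[np.sin(q[2]),np.cos(q[2])]])
        a=np.array([[-hx,-hy],[hx,-hy],[hx,hy],[-hx,hy]])@R.T+q[:2]
        p=cv2.projectPoints(np.c_[a,np.full(4,z)],np.array(c["rvec"],float),np.array(c["tvec"],float),np.array(c["intrinsics"],float),None)[0].reshape(-1,2)
        I=np.zeros_like(M); cv2.fillPoly(I,[np.int32((p+.5)*S)],1)
        return -float((I&M).sum())/float((I|M).sum())
    rs=[minimize(f,[*c0,y],method="Nelder-Mead",options=dict(initial_simplex=np.array([[*c0,y],[c0[0]+.01,c0[1],y],[c0[0],c0[1]+.01,y],[*c0,y+.1]]))) for y in (-.1,0,.1)]
    r=min(rs,key=lambda r:r.fun); return r.x.round(4),round(r.fun,3)
T=Z["top"]["W"]
mb=np.load("top_bed.npy"); mc=np.load("top_cover.npy")
B=pose((.486,-.18),mb,.024,.085,.11,"top"); C=pose((.49,.18),mc,.008,.07,.095,"top")
print("bed",B,"cover",C)
from collections import Counter
for n in ["top","scene"]:
    W=Z[n]["W"];m=np.load(f"{n}_cover.npy"); z=W[...,2]
    g=W[m&(z>.05)&(z<.07)]; r=cv2.minAreaRect((g[:,:2]*1000).astype(np.float32)); print(n,"grip",len(g),np.median(g,0).round(4),g.mean(0).round(4),np.round(r[0],1),np.round(r[1],1),round(r[2],1))
W=T; b=B[0]; R=np.array([[np.cos(b[2]),-np.sin(b[2])],[np.sin(b[2]),np.cos(b[2])]])
L=(W[...,:2]-b[:2])@R
for s in (1,-1):
    q=(abs(L[...,0])<.03)&(abs(L[...,1]-s*.07)<.014)&(W[...,2]>.0335)&(W[...,2]<.045)
    print("stud",s,q.sum(),"local",np.c_[L[q]*1000,W[q][:,2:]*1000].mean(0).round(1),"std",L[q].std(0).round(4))
im=Z["top"]["im"]
cv2.imwrite("pics/b.png",cv2.resize(im[178:245,290:375],None,fx=8,fy=8,interpolation=cv2.INTER_CUBIC))
```

```text
bed (array([ 0.4851, -0.1784,  0.1033]), np.float64(-0.932)) cover (array([ 0.4951,  0.18  , -0.0018]), np.float64(-0.962))
top grip 180 [0.4948 0.1787 0.0564] [0.4952 0.1795 0.0565] [495.6 180.1] [19.2 87.6] 0.0
scene grip 183 [0.4942 0.1861 0.0581] [0.4952 0.1858 0.0575] [496.4 184.6] [89.3 21.9] 90.0
stud 1 9 local [ 6.5 69.  37.9] std [0.003  0.0026]
stud -1 8 local [  6.8 -70.7  37.1] std [0.0025 0.0028]
```

View pics/b.png

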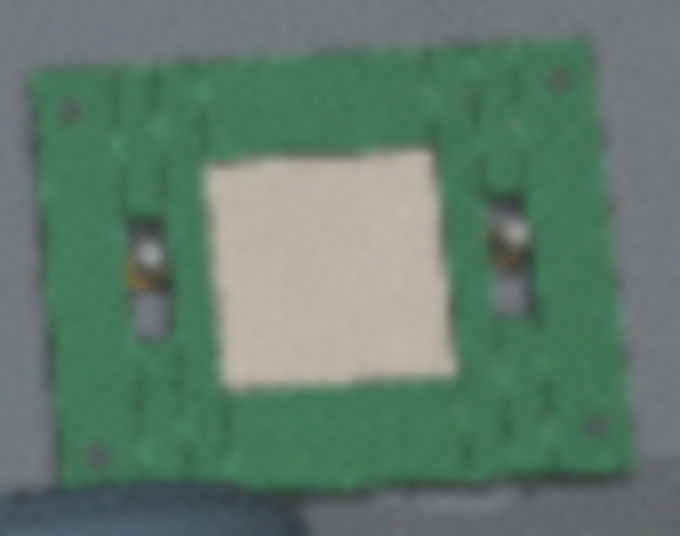

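Bed ≈ (0.485, −0.178), yaw 0.10; studs show at crop (150,253) and (515,235), i.e. about x_local +6.6 mm. Cover grip ≈ (0.495, 0.180), yaw ≈ 0. All heights and sizes match. Moving.

>>> move_arm:
  series:
    - [[1,262,-270,0,-1.158],[1,262,-270,0,-1.158],[1,262,-270,0,-1.158],[1,262,-270,0,-1.158],[1,262,-270,0,-1.158],[1,262,-270,0,-1.158],[1,262,-270,0,-1.158],[1,262,-270,0,-1.158],[1,262,-270,0,-1.158],[1,262,-270,0,-1.158]]

```text
time_s: 1.53
eef_pos: [0.3638, -0.168, 0.2314]
eef_rot: [-0.0, 0.702, 0.712, 0.001]
wrist_force: [-0.4, -0.2, -0.1]
opening: 1.002
grasp_force: 0.0
```

>>> move_arm:
  series:
    - [[1,348,131,0,0],[1,348,131,0,0],[1,348,131,0,0],[1,348,131,0,0],[1,348,131,0,0],[1,348,131,60,0],[1,348,131,120,0],[1,348,131,120,0],[1,348,131,120,0],[1,348,131,120,0]]

```text
time_s: 2.37
eef_pos: [0.4935, 0.1758, 0.11]
eef_rot: [0.0, 0.707, 0.707, 0.0]
wrist_force: [0.5, -0.8, 0.4]
opening: 1.001
grasp_force: 0.0
```

Run:
```python
from h import *
o=ctrl.get_obs(); print(o["time_s"],o["eef_pos"].round(4),o["eef_rot"].round(4))
im,d=camera("top"); cv2.imwrite("pics/c.png",cv2.resize(im[130:290,90:450],None,fx=2.2,fy=2.2,interpolation=cv2.INTER_CUBIC))
W=cloud("top",d)
m=np.load("top_bed.npy"); r=outline_of("bed","top")[0]; m=r["region"]
z=W[...,2]; p=W[m&(z>.018)&(z<.03)]
q=cv2.minAreaRect((p[:,:2]*1000).astype(np.float32)); print(q, r["bbox"])
r=outline_of("tile_blue","top")[0]; p=W[r["region"]&(z>.05)&(z<.07)]; print("blue",p.mean(0),len(p))
im2,d2=camera("scene"); cv2.imwrite("pics/c2.png",cv2.resize(im2[150:310,90:450],None,fx=2.2,fy=2.2,interpolation=cv2.INTER_CUBIC))
```

```text
2.3667 [0.4935 0.1758 0.11  ] [1.000e-04 7.068e-01 7.074e-01 2.000e-04]
((485.99896240234375, -179.483642578125), (170.59288024902344, 220.01283264160156), 6.072514533996582) [332.3, 210.7, 76.2, 59.4]
blue [0.36102636 0.00310431 0.06083112] 37
```

View pics/c2.png

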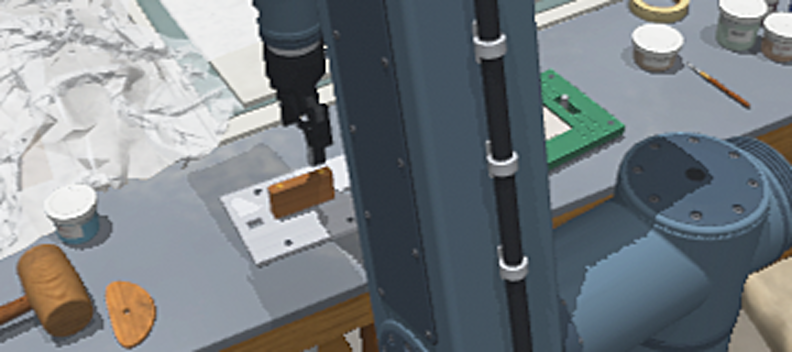

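>>> move_arm:
  series:
    - [[1,4,2,30,0],[1,4,2,60,0],[1,4,2,85,0],[1,4,2,92,0],[1,4,2,92,0],[0,4,2,92,0],[0,4,2,92,0],[0,4,2,92,0],[0,4,2,92,0],[0,4,2,92,0]]

```text
time_s: 3.4
eef_pos: [0.4962, 0.1778, 0.0204]
eef_rot: [0.001, 0.707, 0.707, 0.001]
wrist_force: [-0.1, 0.8, -1.0]
opening: 0.296
grasp_force: 0.0
```

Run:
```python
from h import *
Ls={1:[],-1:[]}
P=[]
for k in range(4):
    im,d=camera("top"); W=cloud("top",d); b=np.array([.4858,-.1792,.104])
    R=np.array([[np.cos(b[2]),-np.sin(b[2])],[np.sin(b[2]),np.cos(b[2])]])
    L=(W[...,:2]-b[:2])@R; z=W[...,2]
    E=(abs(L[...,0])<.1)&(abs(L[...,1])<.13)&(z>.016)&(z<.03)
    q=cv2.minAreaRect((W[E][:,:2]*1000).astype(np.float32)); P.append([*q[0],*q[1],q[2]])
    for s in (1,-1):
        q=(abs(L[...,0])<.03)&(abs(L[...,1]-s*.07)<.014)&(z>.033)&(z<.045); Ls[s]+=np.c_[L[q]*1000,z[q]*1000].tolist()
print(np.mean(P,0).round(2))
for s in Ls: a=np.array(Ls[s]); print(s,len(a),a.mean(0).round(2),"mid",((a.min(0)+a.max(0))/2).round(2),a.std(0).round(1))
o=ctrl.get_obs(); print(o["time_s"],o["eef_pos"].round(4),o["opening"],o["grasp_force"],o["wrist_force"].round(2),o["torque"].round(2))
```

```text
[ 486.21 -179.77  170.96  220.6     6.05]
1 42 [ 6.36 69.61 36.69] mid [ 6.7  69.9  38.01] [2.7 3.  2.2]
-1 32 [  6.35 -69.63  37.49] mid [  6.19 -68.97  38.91] [2.4 2.6 2.9]
3.6 [0.4964 0.1779 0.0204] 0.205026260228164 59.35372531414032 [-0.36  0.64  7.65] [-0.1   0.18 -0.03]
```

Gripped (60 N, 17 mm). Lift and carry toward the bed.

>>> move_arm:
  series:
    - [[0,0,0,-15,0],[0,0,0,-40,0],[0,0,0,-70,0],[0,0,0,-95,0],[0,-25,0,-100,-0.02],[0,-60,-1,-100,-0.05],[0,-95,-2,-100,-0.08],[0,-130,-3,-100,-0.104],[0,-165,-3,-100,-0.104],[0,-200,-3,-100,-0.104]]

```text
time_s: 4.43
eef_pos: [0.4907, -0.0233, 0.1181]
eef_rot: [-0.001, 0.669, 0.743, -0.001]
wrist_force: [2.1, 0.5, -6.1]
opening: 0.206
grasp_force: 59.9
```

Run:
```python
from h import *
o=ctrl.get_obs(); print(o["time_s"],o["eef_pos"].round(4),o["eef_rot"].round(4),o["opening"],o["grasp_force"],o["wrist_force"].round(2),o["torque"].round(2))
```

```text
4.4333 [ 0.4907 -0.0233  0.1181] [-1.200e-03  6.691e-01  7.432e-01 -6.000e-04] 0.20610590395880377 59.94001865386963 [ 2.15  0.47 -6.06] [-0.08 -0.08 -0.01]
```

>>> move_arm:
  series:
    - [[0,-35,-4,0,0],[0,-70,-7,0,0],[0,-105,-11,0,0],[0,-135,-14,0,0],[0,-152,-16,0,0],[0,-158,-17,0,0],[0,-158,-17,20,0],[0,-158,-17,40,0],[0,-158,-17,45,0],[0,-158,-17,45,0]]

```text
time_s: 5.27
eef_pos: [0.4895, -0.1791, 0.0717]
eef_rot: [-0.003, 0.669, 0.743, -0.0]
wrist_force: [0.7, -0.1, -6.4]
opening: 0.205
grasp_force: 59.9
```

Run:
```python
from h import *
im,d=camera("top"); W=cloud("top",d); z=W[...,2]
r=outline_of("cover","top")[0]; m=r["region"]
g=W[m&(z>.055)&(z<.072)]; q=cv2.minAreaRect((g[:,:2]*1000).astype(np.float32)); print("plate top",len(g),np.median(g,0).round(4),np.round(q[0],1),np.round(q[1],1),round(q[2],2))
A=np.c_[g[:,:2]-g[:,:2].mean(0),np.ones(len(g))]; print("tilt",np.linalg.lstsq(A,g[:,2],rcond=None)[0].round(4))
o=ctrl.get_obs(); print(o["time_s"],o["eef_pos"].round(4),o["eef_rot"].round(4),o["opening"],o["grasp_force"],o["wrist_force"].round(2),o["torque"].round(2))
cv2.imwrite("pics/d.png",cv2.resize(im[130:290,230:450],None,fx=3.5,fy=3.5,interpolation=cv2.INTER_CUBIC))
```

```text
plate top 196 [ 0.5298 -0.1043  0.0591] [ 502.6 -183. ] [227.1  71.2] 66.79
tilt [-0.0093  0.0027  0.0591]
5.3667 [ 0.4918 -0.1805  0.0743] [-5.000e-04  6.691e-01  7.431e-01 -0.000e+00] 0.20528320192376648 59.851194620132446 [ 0.53  0.69 -6.28] [-0.03 -0.   -0.05]
```

View pics/d.png

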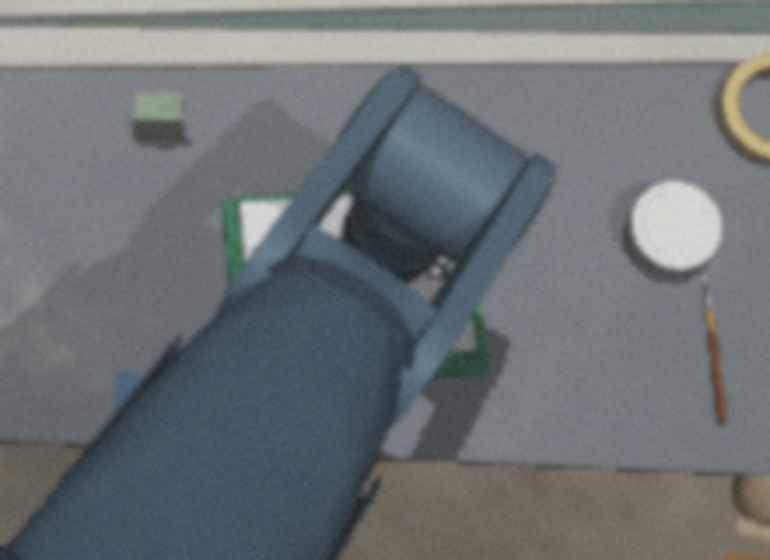

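The plate hovers over the bed, level, no bystander touched. Lower gently toward stud tips (contact at TCP z ≈ 0.0584).

>>> move_arm:
  series:
    - [[0,0,1.5,5,0],[0,0,1.5,10,0],[0,0,1.5,13,0],[0,0,1.5,14,0],[0,0,1.5,15,0],[0,0,1.5,15.5,0],[0,0,1.5,16,0],[0,0,1.5,16.5,0],[0,0,1.5,17,0],[0,0,1.5,17,0]]

```text
time_s: 6.2
eef_pos: [0.4934, -0.1811, 0.0573]
eef_rot: [0.0, 0.669, 0.743, -0.0]
wrist_force: [0.2, -0.0, -6.1]
opening: 0.205
grasp_force: 60.1
```

```bash
cat > s.py <<'E'
from h import *
o=ctrl.get_obs(); print(o["time_s"],o["eef_pos"].round(4),o["eef_rot"].round(4),round(float(o["opening"]),3),o["wrist_force"].round(2),o["torque"].round(2))
E
python3 s.py
```

```text
6.2 [ 0.4934 -0.1811  0.0573] [ 0.      0.6694  0.7429 -0.    ] 0.205 [ 0.18 -0.05 -6.1 ] [ 0.01  0.03 -0.06]
```

>>> move_arm:
  series:
    - [[0,0,0,0.4,0],[0,0,0,0.8,0],[0,0,0,1.2,0],[0,0,0,1.6,0],[0,0,0,2,0],[0,0,0,2.4,0],[0,0,0,2.7,0],[0,0,0,3,0],[0,0,0,3,0],[0,0,0,3,0]]

```text
time_s: 7.03
eef_pos: [0.4933, -0.181, 0.0543]
eef_rot: [-0.0, 0.669, 0.743, 0.0]
wrist_force: [0.1, 0.6, -6.1]
opening: 0.199
grasp_force: 60.1
```

```bash
python3 s.py
```

```text
7.0333 [ 0.4933 -0.181   0.0543] [-0.      0.6694  0.7429  0.    ] 0.199 [ 0.08  0.61 -6.13] [0.01 0.05 0.08]
```

>>> move_arm:
  series:
    - [[0,0,0,0.5,0],[0,0,0,1,0],[0,0,0,1.5,0],[0,0,0,2,0],[0,0,0,2.5,0],[0,0,0,3,0],[0,0,0,3.5,0],[0,0,0,4,0],[0,0,0,4.5,0],[0,0,0,5,0]]

```text
time_s: 7.87
eef_pos: [0.4934, -0.181, 0.0492]
eef_rot: [0.0, 0.669, 0.743, 0.0]
wrist_force: [0.1, -0.3, -5.7]
opening: 0.2
grasp_force: 60.1
```

```bash
python3 s.py
```

```text
7.8667 [ 0.4934 -0.181   0.0492] [0.     0.6694 0.7429 0.    ] 0.2 [ 0.07 -0.27 -5.68] [-0.01 -0.02 -0.04]
```

>>> move_arm:
  series:
    - [[0,0,0,0.5,0],[0,0,0,1,0],[0,0,0,1.5,0],[0,0,0,2,0],[0,0,0,2.5,0],[0,0,0,3,0],[0,0,0,3.4,0],[0,0,0,3.8,0],[0,0,0,4.2,0],[0,0,0,4.5,0]]

```text
time_s: 8.7
eef_pos: [0.4934, -0.181, 0.0447]
eef_rot: [-0.0, 0.669, 0.743, 0.0]
wrist_force: [0.2, 0.5, -6.8]
opening: 0.205
grasp_force: 60.1
```

```bash
python3 s.py
```

```text
8.7 [ 0.4934 -0.181   0.0447] [-0.      0.6694  0.7429  0.    ] 0.205 [ 0.23  0.52 -6.82] [-0.04  0.05  0.01]
```

>>> move_arm:
  series:
    - [[0,0,0,0.1,0],[0,0,0,0.2,0],[0,0,0,0.3,0],[0,0,0,0.4,0],[0,0,0,0.5,0],[0,0,0,0.6,0],[0,0,0,0.6,0],[0,0,0,0.6,0],[0,0,0,0.6,0],[0,0,0,0.6,0]]

```text
time_s: 9.53
eef_pos: [0.4933, -0.1811, 0.0444]
eef_rot: [0.0, 0.669, 0.743, -0.0]
wrist_force: [-3.8, 0.9, -0.2]
opening: 0.205
grasp_force: 60.9
```

```bash
python3 s.py
```

```text
9.5333 [ 0.4933 -0.1811  0.0444] [ 0.      0.6694  0.7429 -0.    ] 0.205 [-3.78  0.88 -0.16] [0.17 0.28 0.  ]
```

Contact at exactly the flush height with ~6 N. Release and retreat.

>>> move_arm:
  series:
    - [[0.3,0,0,0,0],[0.4,0,0,0,0],[0.6,0,0,0,0],[0.8,0,0,0,0],[0.8,0,0,0,0],[0.8,0,0,0,0],[0.8,0,0,-10,0],[0.8,0,0,-30,0],[0.8,0,0,-60,0],[0.8,0,0,-90,0]]

```text
time_s: 10.37
eef_pos: [0.4927, -0.1806, 0.1351]
eef_rot: [-0.001, 0.669, 0.743, -0.0]
wrist_force: [0.4, -0.1, 0.1]
opening: 0.799
grasp_force: 0.0
```

```bash
python3 s.py
```

```text
10.3667 [ 0.4927 -0.1806  0.1351] [-1.000e-03  6.694e-01  7.429e-01 -1.000e-04] 0.799 [ 0.41 -0.14  0.07] [-0.02 -0.03 -0.05]
```

>>> move_arm:
  series:
    - [[0.8,0,0,-40,0],[0.8,0,0,-80,0],[0.8,0,0,-100,0],[0.8,35,0,-100,0],[0.8,70,0,-100,0],[0.8,110,0,-100,0],[0.8,150,0,-100,0],[0.8,190,0,-100,0],[0.8,230,0,-100,0],[0.8,270,0,-100,0]]

```text
time_s: 11.2
eef_pos: [0.4648, 0.0893, 0.2352]
eef_rot: [0.001, 0.67, 0.743, 0.0]
wrist_force: [0.2, -0.4, 0.2]
opening: 0.8
grasp_force: 0.0
```

```bash
python3 s.py
python3 - <<'E'
from h import *
im,d=camera("top"); W=cloud("top",d); z=W[...,2]
r=outline_of("cover","top")[0]; m=r["region"]
g=W[m&(z>.024)&(z<.042)]; q=cv2.minAreaRect((g[:,:2]*1000).astype(np.float32)); print("plate top",len(g),np.median(g,0).round(4),np.round(q[0],1),np.round(q[1],1),round(q[2],2))
A=np.c_[g[:,:2]-g[:,:2].mean(0),np.ones(len(g))]; print("tilt",np.linalg.lstsq(A,g[:,2],rcond=None)[0].round(4))
h=W[m&(z>.07)&(z<.1)]; print("grip top",len(h),np.median(h,0).round(4))
cv2.imwrite("pics/e.png",cv2.resize(im[130:290,90:450],None,fx=2.2,fy=2.2,interpolation=cv2.INTER_CUBIC))
E
```

```text
11.2 [0.4648 0.0893 0.2352] [5.000e-04 6.695e-01 7.428e-01 5.000e-04] 0.8 [ 0.17 -0.38  0.23] [ 0.06 -0.06 -0.01]
plate top 2505 [ 0.4843 -0.1777  0.0316] [ 493.8 -178.6] [145.1 191.1] 6.1
tilt [-0.0018 -0.0009  0.0317]
grip top 196 [ 0.4904 -0.1773  0.0814]
```

View pics/e.png

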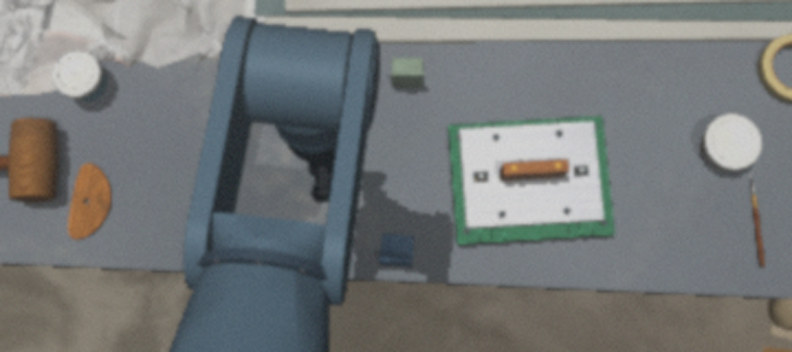

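The plate lies flat on the bed (top at 32 mm, grip top at 81–82 mm, as required), with studs showing in both holes at (481,176) and (581,171). The tiles and tubs have not moved, and the gripper is clear.

```bash
python3 -c "
from bench import order; print(order.hand_in())"
```

```text
the job is handed in; nothing more can be done
None
```

The cover plate is fitted over both studs, lying flat on the bed and released; no tile or tub was disturbed, and I've handed the job in (no verdict was returned).

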